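# Shut the scrap bin and clear the sorting deck

## Task

First push the yellow clean-out door of the scrap bin shut until it clicks fully home on its ball catch. Then clear all three pieces of wood scrap (the plywood board in the corner and the two offcuts) off the red sorting deck into the bin, with the door still latched. Leave the steel pulley, the brass bearing ring and the paint tin where they are.

Things in the scene. Friction and masses are not known exactly. Their poses are not given: they have to be found in the camera images.
- station: Fixed red steel unit: a sorting deck joined to a scrap bin at its left (+y) end. Origin on the table; its x points away from the robot, y left. Station-frame mm: deck top z 130, x -120..120, y -320..20; fences 20 high on the far edge (inner face x 112) and right end (inner face y -312); front and bin side open, so things pushed past y 20 fall into the bin.
- bin_floor (a point): Centre of the bin's inner floor, station x 0, y 115, z 6; axes as the station's. The bin is open-topped: inside x -110..110, y 20..200, rim at z 130 level with the deck, near and far walls 10 thick; its left side (y 200) is closed only by the yellow door.
- door (a joint): Yellow bin door, 190 long, 10 thick, z 10..126, hinged upright at station x 100, y 206 (far end). Rad: 0 fully shut (panel along station -x, outer face y 211); grows as the free edge swings out to +y. A sprung ball in the brass housing on the near post resists at 0.08 rad, snaps over near 0.04 rad, then holds it at 0 against a stop; takes about 10 N.
- door_edge (a point): Top of the door's round steel free edge (12 mm diameter), 190 mm from the hinge, z 126.
- board: Plywood board 95 x 105 x 16 mm (its x, y, z) lying flat, pushed into the far right corner of the deck within a few mm of both fences. Scrap. Origin at its centre. Slides easily on the deck.
- offcut_a: Pale wood offcut, block 68 x 42 x 38 mm (its x, y, z). Scrap, on the deck. Origin at its centre.
- offcut_b: Dark wood offcut with a step: base 66 x 40 x 20 mm, and on its -x half a 34 mm long, 40 wide step up to 38 mm in all. Scrap, on the deck. Origin at the middle of the 66 x 40 x 38 envelope; x along 66, y along 40.
- pulley: Steel belt pulley standing flat on the deck, 58 mm diameter, 30 high. Good stock, leave. Origin at the centre of its underside.
- bearing: Brass bearing ring lying flat on the deck, 56 mm outside, 30 mm bore, 22 high. Good stock, leave. Origin at the centre of its underside.
- tin: Blue and silver paint tin, 84 mm diameter, 100 high, standing on the table to the right of the unit. Leave. Origin at the centre of its underside.

How it is judged:
On the way, in this order (a step that is already met when the one before it is completed fails the run):
1. the door is shut and seated on its catch (value of joint door below 0.022 rad), for 0.3 s.
2. all three pieces of scrap are in the bin with the door shut (x of board in the frame of bin_floor between -0.115 and 0.115 m and y of board in the frame of bin_floor between -0.092 and 0.092 m and z of each of board, offcut_a, offcut_b in the frame of bin_floor below 0.105 m and x of offcut_a in the frame of bin_floor between -0.115 and 0.115 m and y of offcut_a in the frame of bin_floor between -0.092 and 0.092 m and x of offcut_b in the frame of bin_floor between -0.115 and 0.115 m and y of offcut_b in the frame of bin_floor between -0.092 and 0.092 m and value of joint door below 0.022 rad), for 0.3 s.
At the end, for the whole second after the job is handed in: The door is seated (under 0.022 rad), the centres of the board and both offcuts are inside the bin's walls and under 105 mm above its floor (rim 124 mm), at rest, and the pulley, bearing ring and tin stand upright within 30 mm of where they began (all of step 2 and linear speed of each of board, offcut_a, offcut_b below 0.03 m/s and distance of each of pulley, bearing, tin from where it was at the start of the episode below 0.03 m and angle between each of pulley, bearing, tin's own z axis and vertical below 0.2 rad); the robot touches nothing.
It fails at once if scrap goes into the bin while its door is not latched (value of joint door above 0.06 rad and ((x of board in the frame of bin_floor between -0.115 and 0.115 m and y of board in the frame of bin_floor between -0.092 and 0.092 m and z of board in the frame of bin_floor below 0.105 m) or (x of offcut_a in the frame of bin_floor between -0.115 and 0.115 m and y of offcut_a in the frame of bin_floor between -0.092 and 0.092 m and z of offcut_a in the frame of bin_floor below 0.105 m) or (x of offcut_b in the frame of bin_floor between -0.115 and 0.115 m and y of offcut_b in the frame of bin_floor between -0.092 and 0.092 m and z of offcut_b in the frame of bin_floor below 0.105 m))).
It fails at once if the pulley, bearing ring or tin is moved 30 mm or tipped (distance of any of pulley, bearing, tin from where it was at the start of the episode above 0.03 m or angle between any of pulley, bearing, tin's own z axis and vertical above 0.5 rad).
It also fails if it takes over 72 s, if anything falls off the work surface, if the arm or the gripper's body presses on something with over 40 N, if the wrist force passes 120 N, or if a joint passes its speed limit or range.

## Robot

A 6-joint arm with a two-finger parallel gripper is mounted at the origin on the work surface. World frame = base frame: x ahead of the robot, y to its left, z up, the work surface at z = 0. Lengths are in m, angles in rad, forces in N, time in s.
With the tool pointing down it reaches from about 0.4 to 0.825 m from the base axis. Payload 7 kg.
Tool frame: the origin (TCP) lies between the finger pads; the fingertips stand 11 mm ahead of it and the grasp point (between the pads) lies 8 mm behind it; z points along the fingers, y is the line along which they close (so a half turn about z gives the same grasp; the last joint's range is limited). The gripper opens to 88 mm and grips with 3 to 60 N. Pads are 19 mm wide; open, the fingers measure 130 mm over their backs; the gripper's body (78 mm by 193 mm) begins 47 mm behind the grasp point.
Start: joints at [-0.962, 0.359, 0.012, 0, -1.224, -0.288], TCP at [0.213, -0.641, 0.238] pointing down, gripper open.
Joint ranges: [-3.07, 3.07], [-1.43, 2.12], [-1.02, 1.25], [-3.03, 1.67], [-3.05, -0], [-3.03, 3.03]. Speed limits (rad/s): [2.39, 2.39, 3.01, 3.14, 3.14, 3.14].

## Interface

Orientations are given as a 3x3 rotation matrix whose columns are the frame's x, y, z axes.
In Python, from rig import r gives the robot as it stands. The module is installed in compiled form; this text tells all that it offers.
- The arm moves only by the shell command python3 -m crank 'ROWS' [FORCE]. ROWS is JSON, one flat list of numbers, 7 for each row, row after row: the shift along the tool's x, y, z each as a share of 40 mm, from -1 to 1, then the turn, a rotation vector about the tool's x, y, z each as a share of 8 degrees, from -1 to 1, then the opening, from -1 (shut) to 1 (fully open). In form: [tx, ty, tz, ax, ay, az, hand, tx, ty, tz, ax, ay, az, hand, ...]. A call has 1 to 8 rows; each row shifts and turns the commanded pose from where the row before left it, along the tool's axes as they then stand; what a row does not reach is not made up. A row lasts 1/10 s, in which the tool goes at most 50 mm and 8.59 degrees, less where a joint would pass 70% of its speed; a pose out of reach is approached as far as the arm can. A call with a number of a shift or a turn outside -1 to 1 is refused whole. A call with a gripper value outside its range is refused whole. The fingers move at their own pace and stop on an object; FORCE is the grip in N (left out, the last holds). Time passes only in rows, so rows that do not move let the fingers close. It gives the time, the measured TCP pose, the force, the opening and the grip force at its end, in the units of the state.
- r.read_state(): the state, without advancing time (a new reading comes with each control period).
- r.camera(name): name is "scene" or "top" or "wrist"; returns (picture, depth): 420x560x3 uint8, red, green, blue; 420x560 float32, m along the optical axis (not along the pixel's ray), 0 where there is no reading.
- r.camera_params(name): a dict with "camera_matrix" (3x3 intrinsics, pixels), "world_from_camera" (4x4, takes a point from camera to world coordinates); the wrist camera has in their place "mount" (4x4, takes a point from camera to tool coordinates, whose origin is the TCP and whose axes are the flange's). Camera axes: x right, y down, z forward; pixel columns grow to the right and rows downward; lengths in m; the calibration is good to about 2 mm. A picture is of the moment at which its call begins: read the wrist's pose just before it. camera_params takes no time and is no camera call.
- r.finish_job(): hands the job in; it is judged then, once.
The state is a dict: "t": time; "joint_pos": joint angles; "joint_vel": joint speeds; "effort": joint torques, N m; "position": TCP position; "ee_rot": TCP orientation; "wrist_force": force on the tool from outside, world axes, zero at the start; "ft_torque": the same for the moment, N m; "finger_gap": opening from 0.0 (shut) to 1.0 (fully open); "grasp_force": force on a finger pad.
Only numpy, scipy, OpenCV 4.12 (cv2) and the standard library are available. Lean on these libraries where they do the work, as an engineer would, in place of code of your own. Each camera call takes 0.05 s, during which the arm holds its last target. There are 200 camera calls.

## Working session

There is one attempt and no reset: what is moved stays moved. The work goes in short steps, Python scripts to look and compute and a shell command to move; the robot and the scene stay as the last step left them, time stands still between calls to the robot, and variables do not carry over. Pictures are saved under pics/ and viewed, at most 10 in all, crops included, and the job is handed in when it is done.

```bash
mkdir -p pics
python3 - <<'E'
from rig import r
import cv2,numpy as np
s=r.read_state();print(s['t'],s['position'],s['ee_rot'],s['finger_gap'])
for n in('scene','top'):
    p,d=r.camera(n);cv2.imwrite(f'pics/{n}0.png',p[:,:,::-1]);np.savez(f'pics/{n}0.npz',p=p,d=d)
    c=r.camera_params(n);print(n,c)
print(r.camera_params('wrist'))
E
```

```text
0.0 [ 0.21269363 -0.64012703  0.23662933] [[-9.49000491e-01 -3.15273885e-01 -6.67960639e-04]
 [-3.15274551e-01  9.48999330e-01  1.49337469e-03]
 [ 1.63072158e-04  1.62780430e-03 -9.99998662e-01]] 1.0039680203121222
scene {'camera_matrix': array([[529.53344484,   0.        , 279.86645184],
       [  0.        , 529.53344484, 202.3986228 ],
       [  0.        ,   0.        ,   1.        ]]), 'world_from_camera': array([[-0.32403567,  0.55738334, -0.76441134,  1.59829484],
       [ 0.94603674,  0.18756259, -0.26426267,  0.2335057 ],
       [-0.00392064, -0.80879174, -0.58808209,  0.93989436],
       [ 0.        ,  0.        ,  0.        ,  1.        ]])}
top {'camera_matrix': array([[399.1435391 ,   0.        , 282.92920403],
       [  0.        , 399.1435391 , 206.85024168],
       [  0.        ,   0.        ,   1.        ]]), 'world_from_camera': array([[ 0.0257187 , -0.99869751,  0.0440663 ,  0.46524191],
       [-0.99957651, -0.025091  ,  0.01473898, -0.14358431],
       [-0.01361411, -0.04442671, -0.99891988,  1.01663589],
       [ 0.        ,  0.        ,  0.        ,  1.        ]])}
{'camera_matrix': array([[359.35120976,   0.        , 283.77512503],
       [  0.        , 359.35120976, 208.66855807],
       [  0.        ,   0.        ,   1.        ]]), 'mount': array([[ 1.70960111e-04, -9.55210096e-01, -2.95928443e-01,
         8.13658703e-02],
       [ 9.99999984e-01,  1.47424823e-04,  1.01843637e-04,
         9.73786441e-04],
       [-5.36548715e-05, -2.95928455e-01,  9.55210106e-01,
        -1.46797005e-01],
       [ 0.00000000e+00,  0.00000000e+00,  0.00000000e+00,
         1.00000000e+00]])}
```

View pics/scene0.png

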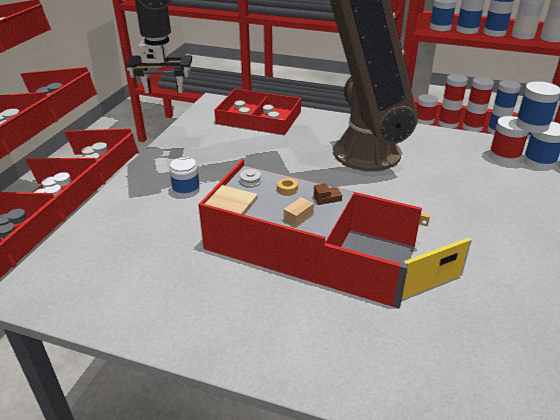

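View pics/top0.png

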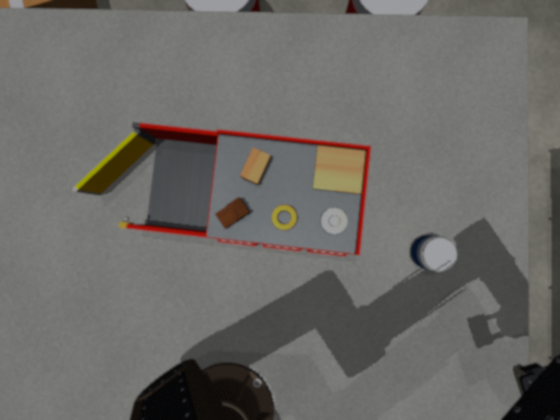

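The scene view shows the door open at right (free edge ~(468,242)), with the scrap on the deck. In the top view: door edge ~(77,190), offcut_a (256,166), offcut_b (233,212), board (339,169), bearing (285,217), pulley (334,221), tin (437,253).

```bash
cat > h.py <<'E'
import numpy as np,cv2
from rig import r
def ray(n,uv,z):
    c=r.camera_params(n);K=c['camera_matrix'];T=c['world_from_camera']
    d=T[:3,:3]@np.linalg.solve(K,[uv[0],uv[1],1]);o=T[:3,3];return o+d*(z-o[2])/d[2]
def cloud(n,d):
    c=r.camera_params(n);K=c['camera_matrix'];T=c['world_from_camera']
    v,u=np.mgrid[:420,:560];P=np.stack([(u-K[0,2])/K[0,0]*d,(v-K[1,2])/K[1,1]*d,d],-1)
    return P@T[:3,:3].T+T[:3,3]
E
python3 - <<'E'
from h import *
for n in('top','scene'):
    f=np.load(f'pics/{n}0.npz');p,d=f['p'],f['d'];W=cloud(n,d);H=cv2.cvtColor(p,cv2.COLOR_RGB2HSV)
    z=W[...,2];roi=(W[...,0]>.3)&(W[...,0]<.85)&(W[...,1]>-.5)&(W[...,1]<.45)&(d>0)
    deck=roi&(z>.12)&(z<.135)&(H[...,1]<60)
    print(n,'deck z',np.median(z[deck]),deck.sum())
    obj=(roi&(z>.138)&(z<.2)&~((H[...,0]<5)|(H[...,0]>174))).astype(np.uint8)
    yel=(roi&(H[...,0]>22)&(H[...,0]<35)&(H[...,1]>180)&(W[...,1]>.05)).astype(np.uint8)
    red=(roi&((H[...,0]<5)|(H[...,0]>174))&(H[...,1]>150)&(z>.1)).astype(np.uint8)
    for nm,m in(('obj',obj),('yel',yel),('red',red)):
        k,l,st,ce=cv2.connectedComponentsWithStats(m)
        for i in range(1,k):
            if st[i,4]<25:continue
            q=W[l==i];top=q[q[:,2]>np.percentile(q[:,2],70)-.004] if nm=='obj' else q
            b=cv2.minAreaRect((top[:,:2]*1000).astype(np.float32))
            print(nm,ce[i].round(),st[i,4],'ztop',np.percentile(q[:,2],[50,90]).round(3),'rect',np.round(b[0]),np.round(b[1]),round(b[2]),'hsv',np.median(H[l==i],0),'m',(np.median(q,0)*1000).round())
E
```

```text
top deck z 0.13002752164090925 10783
obj [339. 169.] 2172 ztop [0.145 0.147] rect [ 591. -252.] [109.  99.] 85 hsv [ 20. 111. 158.] m [ 590. -251.  145.]
obj [255. 165.] 677 ztop [0.167 0.169] rect [592. -67.] [42. 69.] 67 hsv [ 18. 125. 158.] m [590. -68. 167.]
obj [232. 212.] 574 ztop [0.164 0.169] rect [498. -33.] [39. 34.] 36 hsv [ 11. 184.  85.] m [489. -21. 164.]
obj [283. 217.] 366 ztop [0.151 0.153] rect [ 483. -132.] [54. 54.] 47 hsv [ 26. 164. 151.] m [ 482. -132.  151.]
obj [333. 220.] 547 ztop [0.154 0.159] rect [ 478. -241.] [56. 54.] 1 hsv [ 90.   5. 155.] m [ 478. -240.  154.]
yel [107. 161.] 528 ztop [0.123 0.127] rect [600. 275.] [ 10. 180.] 45 hsv [ 30. 255. 130.] m [598. 274. 123.]
red [271. 153.] 1420 ztop [0.148 0.151] rect [637. -98.] [568. 217.] 61 hsv [  1. 230. 147.] m [ 656. -106.  148.]
red [168. 230.] 377 ztop [0.129 0.131] rect [446. 128.] [176.  10.] 85 hsv [  2. 235. 153.] m [447. 124. 129.]
scene deck z 0.12940552585785936 3301
obj [250. 176.] 242 ztop [0.152 0.157] rect [ 480. -240.] [58. 59.] 58 hsv [ 20.   5. 206.] m [ 486. -237.  152.]
obj [287. 18
[... 288 characters left out ...]
[ 18.  73. 231.] m [ 591. -248.  145.]
obj [298. 210.] 548 ztop [0.164 0.168] rect [594. -67.] [47. 73.] 65 hsv [ 16.  95. 196.] m [605. -64. 164.]
yel [434. 264.] 76 ztop [0.09  0.112] rect [611. 273.] [ 6. 45.] 47 hsv [ 23.  190.5 153. ] m [608. 276.  90.]
yel [455. 265.] 82 ztop [0.057 0.076] rect [560. 324.] [ 7. 57.] 50 hsv [ 23. 191. 152.] m [558. 326.  57.]
yel [414. 265.] 26 ztop [0.111 0.118] rect [654. 229.] [ 7. 26.] 52 hsv [ 23.  190.  152.5] m [655. 229. 111.]
yel [421. 280.] 245 ztop [0.045 0.084] rect [622. 262.] [  7. 125.] 45 hsv [ 23. 191. 153.] m [634. 249.  45.]
red [307. 227.] 4397 ztop [0.124 0.147] rect [548. -48.] [520. 249.] 85 hsv [  1. 197. 113.] m [656. -14. 124.]
```

Run:
```python
import cv2
a=cv2.imread('pics/top0.png')[110:270,60:380];cv2.imwrite('pics/topc.png',cv2.resize(a,None,fx=2.5,fy=2.5,interpolation=cv2.INTER_CUBIC))
```

```text
(no output)
```

View pics/topc.png

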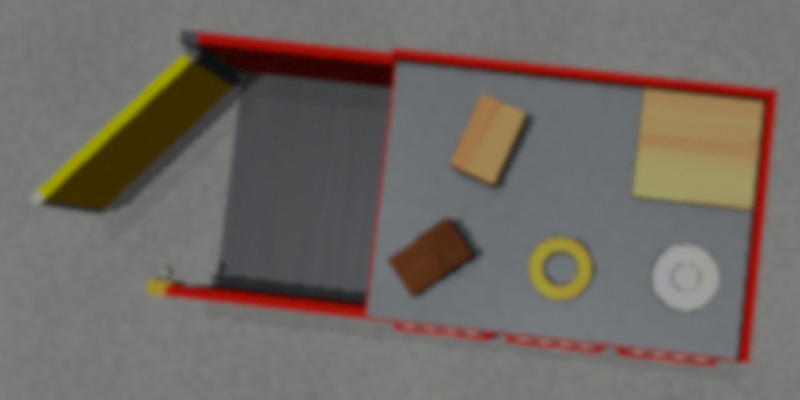

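The crop confirms the layout: station yaw is about -4.8°, and the board sits in the far right corner. I'll set up the station frame and check it against independent points, then rotate the tool so its y runs along station -x.

```bash
cat >> h.py <<'E'
A=np.deg2rad(-4.8);R=np.array([[np.cos(A),-np.sin(A)],[np.sin(A),np.cos(A)]]);O=np.array([551.4,8.8])
def st(w): return R.T@(np.asarray(w)[:2]*1000-O)   # world m -> station mm
def rep():
    s=r.read_state();y=s['ee_rot'][:,1];f=s['wrist_force']
    print('t %.1f st'%s['t'],st(s['position']).round(1),'z %.1f'%(s['position'][2]*1000),'yaw(st) %.1f'%np.rad2deg(np.arctan2(y[1],y[0])-A),'zax',s['ee_rot'][:2,2].round(3),'F st',(R.T@f[:2]).round(1),f[2].round(1),'gap %.2f'%s['finger_gap'])
E
python3 - <<'E'
from h import *
print('door edge top',st(ray('top',(77,190),.126)),'scene',st(ray('scene',(469,241),.126)),'exp',100-190*np.cos(.7),206+190*np.sin(.7))
print('far right corner fence',st(ray('top',(369,147),.15)),'near wall left end',st(ray('top',(125,224),.13)))
for n,w in dict(a=(.592,-.067),bstep=(.4995,-.0325),pul=(.479,-.240),bear=(.484,-.132),board=(.590,-.251)).items(): print(n,st(w).round())
E
python3 -m crank '[0,0,0,0,0,-0.93,-1, 0,0,0,0,0,-0.93,-1, 0,0,0,0,0,-0.93,-1, 0,0,0,0,0,-0.93,-1, 0,0,0,0,0,-0.93,-1, 0,0,0,0,0,-0.93,-1, 0,0,0,0,0,-0.93,-1, 0,0,0,0,0,-0.93,-1]'
python3 -m crank '[0,0,0,0,0,-0.92,-1, 0,0,0,0,0,0,-1]'
python3 -c "from h import *; rep()"
```

```text
door edge top [-47.71128703 322.90710797] scene [-34.77673642 332.5447996 ] exp -45.32001558405281 328.4013605751613
far right corner fence [ 114.25486875 -315.52218179] near wall left end [-111.60641764  203.43035818]
a [ 47. -72.]
bstep [-48. -45.]
pul [ -51. -254.]
bear [ -55. -146.]
board [  60. -256.]
t: 0.9
position: [0.2127, -0.6403, 0.237]
ee_rot: [[-0.204, -0.979, -0.0], [-0.979, 0.204, 0.001], [-0.001, 0.001, -1.0]]
wrist_force: [0.9, -0.9, -0.5]
finger_gap: 0.332
grasp_force: 0.0
t: 1.1
position: [0.2128, -0.6403, 0.2371]
ee_rot: [[-0.081, -0.997, -0.0], [-0.997, 0.081, 0.001], [-0.001, 0.0, -1.0]]
wrist_force: [0.4, 0.3, -0.5]
finger_gap: 0.151
grasp_force: 0.0
t 1.1 st [-283.1 -675.2] z 237.1 yaw(st) 180.2 zax [-0.     0.001] F st [0.4 0.3] -0.5 gap 0.15
```

```bash
python3 -m crank '[-0.94,-0.36,0,0,0,0,-1, -0.94,-0.36,0,0,0,0,-1, -0.94,-0.36,0,0,0,0,-1, -0.94,-0.36,0,0,0,0,-1, -0.94,-0.36,0,0,0,0,-1, -0.94,-0.36,0,0,0,0,-1, -0.94,-0.36,0,0,0,0,-1, -0.94,-0.36,0,0,0,0,-1]' >/dev/null
python3 -m crank '[-0.94,-0.36,0,0,0,0,-1, -0.94,-0.36,0,0,0,0,-1, -0.94,-0.25,0,0,0,0,-1, -0.94,-0.25,0,0,0,0,-1, -0.94,-0.25,0,0,0,0,-1, -0.94,-0.25,0,0,0,0,-1, -0.94,-0.25,0,0,0,0,-1, -0.94,-0.25,0,0,0,0,-1]' >/dev/null
python3 -c "from h import *; rep()"
python3 -m crank '[-0.94,-0.25,0,0,0,0,-1, -0.94,-0.25,0,0,0,0,-1, -0.92,-0.12,0,0,0,0,-1, -0.92,-0.12,0,0,0,0,-1, -0.92,-0.12,0,0,0,0,-1, -0.92,-0.12,0,0,0,0,-1, -0.92,-0.12,0,0,0,0,-1, -0.92,-0.12,0,0,0,0,-1]' >/dev/null
python3 -m crank '[-0.92,-0.12,0,0,0,0,-1, -0.92,-0.12,0,0,0,0,-1, -0.92,-0.12,0,0,0,0,-1, -0.92,-0.12,0,0,0,0,-1, 0,0,0,0,0,0,-1]' >/dev/null
python3 -c "from h import *; rep()"
```

```text
t 2.7 st [-79.7 -72. ] z 237.7 yaw(st) 179.8 zax [0. 0.] F st [ 0.5 -0.5] -0.1 gap 0.01
t 4.0 st [-12.3 373.4] z 235.8 yaw(st) 180.0 zax [-0.001 -0.001] F st [0. 0.] -0.8 gap 0.00
```

```bash
python3 -m crank '[0,0,0.88,0,0,0,-1, 0,0,0.88,0,0,0,-1, 0,0,0.88,0,0,0,-1, 0,0,0.88,0,0,0,-1, 0.3,0,0,0,0,0,-1, 0.3,0,0,0,0,0,-1, 0.3,0,0,0,0,0,-1, 0.3,0,0,0,0,0,-1]' >/dev/null
python3 -c "from h import *; rep()"
python3 -m crank '[0.4,0,0,0,0,0,-1, 0.4,0,0,0,0,0,-1, 0.4,0,0,0,0,0,-1, 0.4,0,0,0,0,0,-1, 0.3,0,0,0,0,0,-1, 0.3,0,0,0,0,0,-1]' >/dev/null
python3 -c "from h import *; rep()"
```

```text
t 4.8 st [-11.2 321.3] z 99.1 yaw(st) 180.0 zax [0.003 0.003] F st [-0.2  0.6] -1.2 gap 0.00
t 5.4 st [-12.  232.8] z 96.8 yaw(st) 180.0 zax [0. 0.] F st [-7.6 14.8] 1.3 gap 0.01
```

```bash
for i in 1 2 3; do
python3 -m crank '[0.1,0,0,0,0,0,-1, 0.06,0,0,0,0,0,-1]' >/dev/null
python3 -c "from h import *; rep()"; done
```

```text
t 5.6 st [-12.3 228.3] z 96.8 yaw(st) 180.0 zax [0.    0.003] F st [-6.   9.1] 0.9 gap 0.00
t 5.8 st [-11.9 224.4] z 96.9 yaw(st) 180.1 zax [0.002 0.006] F st [-9.2 24.5] -1.9 gap 0.00
t 6.0 st [-11.7 224.2] z 97.1 yaw(st) 180.1 zax [0.006 0.015] F st [-17.1  49.1] -6.8 gap 0.00
```

```bash
python3 -m crank '[-0.4,0,0,0,0,0,-1, -0.5,0,0,0,0,0,-1, -0.4,0,-0.6,0,0,0,-1, 0,0,-0.97,0,0,0,-1, 0,0,-0.97,0,0,0,-1, 0,0,-0.97,0,0,0,-0.55, 0.8,0.11,0,0,0,0,-0.55, 0.92,0.11,0,0,0,0,-0.55]' >/dev/null
python3 -c "from h import *; rep()"
python3 -m crank '[0.92,0.11,0,0,0,0,-0.55, 0.92,0.11,0,0,0,0,-0.55, 0.92,0.11,0,0,0,0,-0.55, 0.92,0.11,0,0,0,0,-0.55, 0.92,0.11,0,0,0,0,-0.55, 0.92,0.11,0,0,0,0,-0.55, 0.92,0.11,0,0,0,0,-0.55, 0.92,0.11,0,0,0,0,-0.55]' >/dev/null
python3 -c "
from h import *; rep()
p,d=r.camera('top');cv2.imwrite('pics/t1.png',cv2.resize(p[110:270,60:380,::-1],None,fx=2.5,fy=2.5))"
```

```text
t 6.8 st [-20.3 197.9] z 238.1 yaw(st) 180.1 zax [0.002 0.   ] F st [ 0.5 -0.9] -0.7 gap 0.20
t 7.6 st [-56.  -98.5] z 237.3 yaw(st) 180.1 zax [-0.    -0.001] F st [1.1 0.3] 0.5 gap 0.23
```

View pics/t1.png

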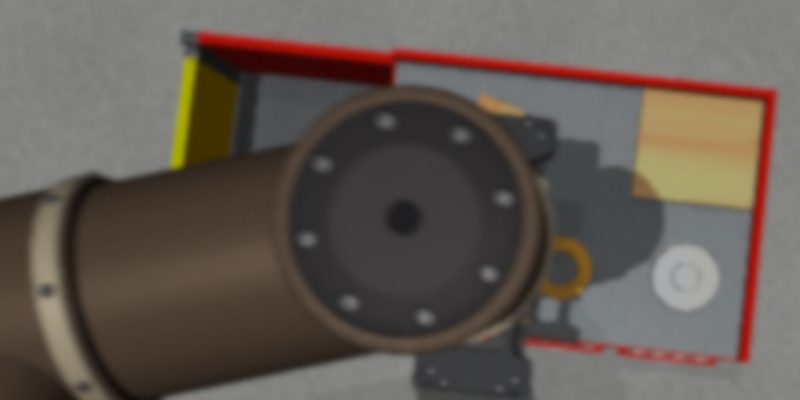

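The door now stands parallel to the station x axis; its yellow strip runs (190,60)-(175,168). I'll measure its angle before pushing anything.

```bash
cat >> h.py <<'E'
def door():
    p,d=r.camera('top');W=cloud('top',d);H=cv2.cvtColor(p,cv2.COLOR_RGB2HSV)
    m=(H[...,0]>22)&(H[...,0]<35)&(H[...,1]>180)&(W[...,2]>.118)&(W[...,2]<.135)&(W[...,1]>.15)
    q=np.array([st(w) for w in W[m]]);
    v=cv2.fitLine(q.astype(np.float32),cv2.DIST_HUBER,0,.01,.01).ravel()
    print('door n',len(q),'angle',-np.arctan(v[1]/v[0]),'pt',v[2:],'sx',q[:,0].min(),q[:,0].max())
E
python3 -c "
from h import *;door()
f=np.load('pics/top0.npz');p,d=f['p'],f['d'];W=cloud('top',d);H=cv2.cvtColor(p,cv2.COLOR_RGB2HSV)
m=(H[...,0]<16)&(H[...,0]>5)&(W[...,2]>.138)&(W[...,1]>-.1)&(W[...,0]<.53)&(W[...,0]>.45)
q=np.array([st(w) for w in W[m]]).astype(np.float32);b=cv2.minAreaRect(q);print(b);print(cv2.boxPoints(b).round())"
```

```text
door n 204 angle 0.011176674 pt [ 44.896305 205.45657 ] sx -5.7980517600018295 94.61869080670209
((-60.243247985839844, -33.375274658203125), (39.471107482910156, 66.15470123291016), 39.615386962890625)
[[-97. -20.]
 [-54. -71.]
 [-24. -46.]
 [-66.   5.]]
```

```bash
python3 -m crank '[0,0.05,0.77,0,0,0,-0.55, 0,0.05,0.77,0,0,0,-0.55, 0,0,0.77,0,0,0,-0.55, 0,0,0,0,0,0,-0.55]' >/dev/null
python3 -c "from h import *; rep()"
python3 -m crank '[-0.4,0,0,0,0,0,-0.55, -0.4,0,0,0,0,0,-0.55, -0.4,0,0,0,0,0,-0.55, -0.4,0,0,0,0,0,-0.55, -0.3,0,0,0,0,0,-0.55, -0.3,0,0,0,0,0,-0.55, -0.3,0,0,0,0,0,-0.55, -0.3,0,0,0,0,0,-0.55]' >/dev/null
python3 -c "from h import *; rep()"
python3 -m crank '[-0.3,0,0,0,0,0,-0.55, -0.3,0,0,0,0,0,-0.55, -0.2,0,0,0,0,0,-0.55, 0,0,0,0,0,0,-0.55]' >/dev/null
python3 -c "from h import *; rep()"
```

```text
t 8.1 st [-59.8 -96.9] z 143.0 yaw(st) 180.1 zax [-0.002 -0.001] F st [0.8 0.1] 0.5 gap 0.22
t 8.9 st [-59.8  16. ] z 144.8 yaw(st) 180.1 zax [-0. -0.] F st [0.7 0.3] 0.5 gap 0.23
t 9.3 st [-59.7  48.2] z 144.7 yaw(st) 180.1 zax [0. 0.] F st [-0.   0.1] 0.1 gap 0.23
```

```bash
python3 -m crank '[0,0,-0.77,0,0,0,-0.55, 0,0,-0.77,0,0,0,-0.55, 0,0,-0.77,0,0,0,-0.55, 0.915,-0.535,0,0,0,0,-0.55, 0.915,-0.535,0,0,0,0,-0.55, 0.915,-0.535,0,0,0,0,-0.55, 0.915,-0.535,0,0,0,0,-0.55, 0.915,-0.535,0,0,0,0,-0.55]' >/dev/null
python3 -c "from h import *; rep()
f=np.load('pics/top0.npz');W=cloud('top',f['d']);z=W[...,2]
m=(z>.138)&(z<.19)&(W[...,1]>-.14)&(W[...,1]<0)&(W[...,0]>.54)&(W[...,0]<.64)
q=np.array([st(w) for w in W[m]]).astype(np.float32);print(cv2.boxPoints(cv2.minAreaRect(q)).round())"
```

```text
t 10.1 st [  47.9 -137.5] z 237.2 yaw(st) 180.1 zax [0. 0.] F st [1.4 0.5] 0.7 gap 0.23
[[   7.  -82.]
 [  73. -103.]
 [  86.  -63.]
 [  20.  -42.]]
```

```bash
python3 -m crank '[0,0.05,0.77,0,0,0,-0.55, 0,0,0.77,0,0,0,-0.55, 0,0,0.77,0,0,0,-0.55, 0,0,0,0,0,0,-0.55, -0.4,0,0,0,0,0,-0.55, -0.4,0,0,0,0,0,-0.55, -0.4,0,0,0,0,0,-0.55, -0.4,0,0,0,0,0,-0.55]' >/dev/null
python3 -c "from h import *; rep()"
python3 -m crank '[-0.4,0,0,0,0,0,-0.55, -0.4,0,0,0,0,0,-0.55, -0.4,0,0,0,0,0,-0.55, -0.4,0,0,0,0,0,-0.55, -0.3,0,0,0,0,0,-0.55, -0.3,0,0,0,0,0,-0.55, -0.3,0,0,0,0,0,-0.55, -0.3,0,0,0,0,0,-0.55]' >/dev/null
python3 -m crank '[-0.3,0,0,0,0,0,-0.55, 0,0,0,0,0,0,-0.55]' >/dev/null
python3 -c "from h import *; rep()"
```

```text
t 10.9 st [ 45.3 -69.9] z 145.1 yaw(st) 180.1 zax [0. 0.] F st [ 0.1 -0.1] 0.8 gap 0.22
t 11.9 st [45.3 53.8] z 144.7 yaw(st) 180.1 zax [0. 0.] F st [ 0.5 -0.3] 0.7 gap 0.23
```

```bash
python3 -m crank '[0,0,-0.77,0,0,0,-0.55, 0,0,-0.77,0,0,0,-0.55, 0.5,0,-0.77,0,0,0,-0.55, 0.95,-0.05,0,0,0,0,-0.55, 0.95,-0.05,0,0,0,0,-0.55, 0.95,-0.05,0,0,0,0,-0.55, 0.95,-0.05,0,0,0,0,-0.55, 0.95,-0.05,0,0,0,0,-0.55]' >/dev/null
python3 -m crank '[0.95,-0.05,0,0,0,0,-0.55, 0.95,-0.05,0,0,0,0,-0.55, 0.6,-0.05,0,0,0,0,-0.55, 0,0,0.9,0,0,0,-0.55, 0,0,0.9,0,0,0,-0.55, 0,0,0,0,0,0,-0.55]' >/dev/null
python3 -c "
from h import *; rep();door()
p,d=r.camera('top');cv2.imwrite('pics/t2.png',cv2.resize(p[110:270,60:380,::-1],None,fx=2.5,fy=2.5))"
```

```text
t 13.3 st [  58.  -257.6] z 160.0 yaw(st) 179.9 zax [-0.009  0.002] F st [0.2 0.1] 0.3 gap 0.23
door n 356 angle 0.0036176974 pt [  5.3462043 205.36897  ] sx -82.3845887491803 94.50762325925615
```

View pics/t2.png

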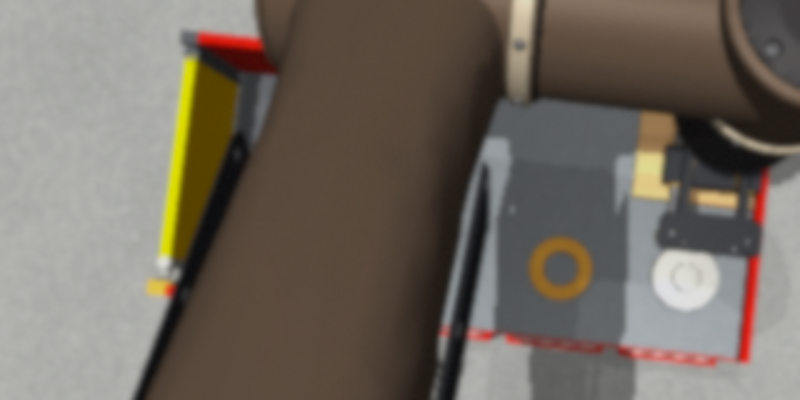

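The door is shut at the near post (170,270). The bearing (560,268) and pulley (686,277) haven't moved, and the gripper is over the board. Next I press lightly on it.

```bash
for i in 1 2; do python3 -m crank '[0,0,0.05,0,0,0,-0.55, 0,0,0,0,0,0,-0.55]' >/dev/null
python3 -c "from h import *; rep()"; done
```

```text
t 13.6 st [  62.5 -257.5] z 165.0 yaw(st) 180.1 zax [ 0.003 -0.001] F st [-0.4 -0.2] -0.0 gap 0.22
t 13.8 st [  61.7 -257.5] z 161.8 yaw(st) 180.1 zax [ 0.001 -0.   ] F st [0.2 0.4] -0.2 gap 0.22
```

```bash
for i in 1 2 3; do python3 -m crank '[0,0,0.05,0,0,0,-0.55, 0,0,0,0,0,0,-0.55]' >/dev/null
python3 -c "from h import *; rep()"; done
```

```text
t 14.0 st [  61.4 -257.6] z 159.0 yaw(st) 180.1 zax [-0.  0.] F st [ 0.1 -0.4] -0.1 gap 0.23
t 14.2 st [  61.7 -257.7] z 157.4 yaw(st) 180.1 zax [ 0. -0.] F st [-1.1  0.6] 2.3 gap 0.23
t 14.4 st [  62.3 -258. ] z 157.3 yaw(st) 180.1 zax [ 0.002 -0.001] F st [-2.2  2.1] 12.3 gap 0.22
```

Contact is 12 N at the expected height (board top about 146 mm). Now I drag it along +y.

```bash
python3 -m crank '[-0.1,0,0,0,0,0,-0.55, -0.2,0,0,0,0,0,-0.55, -0.2,0,0,0,0,0,-0.55, -0.2,0,0,0,0,0,-0.55]' >/dev/null
python3 -c "from h import *; rep()"
python3 -m crank '[-0.2,0,0.01,0,0,0,-0.55, -0.2,0,0,0,0,0,-0.55, -0.2,0,0,0,0,0,-0.55, -0.2,0,0,0,0,0,-0.55, -0.2,0,0,0,0,0,-0.55, -0.2,0,0,0,0,0,-0.55]' >/dev/null
python3 -c "from h import *; rep()
p,d=r.camera('wrist');cv2.imwrite('pics/w1.png',p[:,:,::-1])
p,d=r.camera('top');W=cloud('top',d);H=cv2.cvtColor(p,cv2.COLOR_RGB2HSV)
m=(W[...,2]>.138)&(W[...,2]<.155)&(H[...,0]>14)&(H[...,0]<24)&(H[...,1]>60)
q=np.array([st(w) for w in W[m]]);q=q[(q[:,0]>0)&(q[:,0]<115)&(q[:,1]<-20)];print(len(q),np.percentile(q,[1,99],axis=0).round())"
```

```text
t 14.8 st [  62.9 -230.5] z 157.3 yaw(st) 180.1 zax [ 0.003 -0.002] F st [ 0.2 -3.2] 9.9 gap 0.22
t 15.4 st [  63.2 -182.4] z 157.3 yaw(st) 180.1 zax [ 0.004 -0.002] F st [ 0.3 -3.8] 12.1 gap 0.23
329 [[  14. -230.]
 [  74. -127.]]
```

View pics/w1.png

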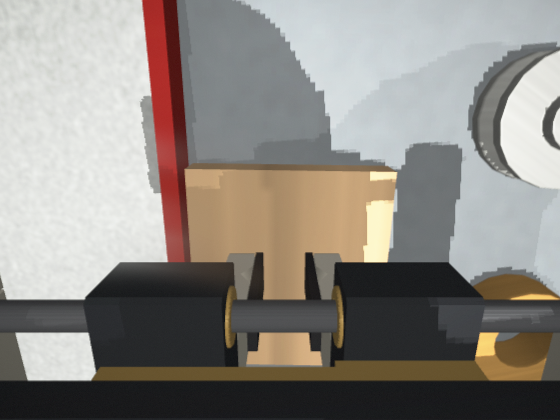

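The wrist view shows the board's trailing edge (185-395,168) well clear of the right fence. It followed the drag by about 75 mm. I go in behind it and push.

```bash
python3 -m crank '[0,0,-0.9,0,0,0,-0.1, 0.7,0,0,0,0,0,-0.1, 0.7,0.03,0,0,0,0,-0.1, 0.6,0.03,0,0,0,0,-0.1, 0,0,0,0,0,0,-0.1, 0,0,0.6,0,0,0,-0.1, 0,0,0.55,0,0,0,-0.1, 0,0,0,0,0,0,-0.1]' >/dev/null
python3 -c "from h import *; rep()"
```

```text
t 16.3 st [  58.5 -261.3] z 142.9 yaw(st) 180.1 zax [-0.002  0.   ] F st [-0.6 -0.2] 1.0 gap 0.45
```

```bash
python3 -m crank '[-0.4,0,0,0,0,0,-0.1, -0.5,0,-0.02,0,0,0,-0.1, -0.5,0,0,0,0,0,-0.1, -0.5,0,0,0,0,0,-0.1, -0.5,0,0,0,0,0,-0.1, -0.5,0,0,0,0,0,-0.1, -0.5,0,0,0,0,0,-0.1, -0.5,0,0,0,0,0,-0.1]' >/dev/null
python3 -c "from h import *; rep()"
python3 -m crank '[-0.5,0,0,0,0,0,-0.1, -0.5,0,0,0,0,0,-0.1, -0.4,0,0,0,0,0,-0.1, -0.4,0,0,0,0,0,-0.1, -0.3,0,0,0,0,0,-0.1, -0.3,0,0,0,0,0,-0.1, -0.3,0,0,0,0,0,-0.1, -0.3,0,0,0,0,0,-0.1]' >/dev/null
python3 -c "from h import *; rep()"
python3 -m crank '[-0.3,0,0,0,0,0,-0.1, -0.3,0,0,0,0,0,-0.1, -0.3,0,0,0,0,0,-0.1, 0,0,0,0,0,0,-0.1]' >/dev/null
python3 -c "from h import *; rep()"
```

```text
t 17.1 st [  58.8 -103.8] z 146.2 yaw(st) 180.1 zax [0.001 0.   ] F st [ 0.1 -0. ] -0.4 gap 0.45
t 17.9 st [58.8 15.1] z 145.5 yaw(st) 180.0 zax [-0. -0.] F st [-0.5 -0.2] -0.1 gap 0.45
t 18.3 st [58.9 51.9] z 145.5 yaw(st) 180.1 zax [0. 0.] F st [0.2 0.5] -0.0 gap 0.45
```

Now I raise the arm, move it clear over the deck's right side, and look.

```bash
python3 -m crank '[0,0,-0.9,0,0,0,-0.1, 0,0,-0.9,0,0,0,-0.1, 0,0,-0.9,0,0,0,-0.1, 0.9,0.2,0,0,0,0,-0.1, 0.95,0.2,0,0,0,0,-0.1, 0.95,0.2,0,0,0,0,-0.1, 0.95,0.2,0,0,0,0,-0.1, 0.95,0.2,0,0,0,0,-0.1]' >/dev/null
python3 -m crank '[0.95,0.3,0,0,0,0,-0.1, 0.95,0.3,0,0,0,0,-0.1, 0.95,0.3,0,0,0,0,-0.1, 0.95,0.3,0,0,0,0,-0.1, 0.95,0.3,0,0,0,0,-0.1, 0.95,0.3,0,0,0,0,-0.1, 0.95,0.3,0,0,0,0,-0.1, 0,0,0,0,0,0,-0.1]' >/dev/null
python3 -c "
from h import *; rep();door()
p,d=r.camera('top');cv2.imwrite('pics/t3.png',cv2.resize(p[110:270,60:460,::-1],None,fx=2,fy=2))
W=cloud('top',d);H=cv2.cvtColor(p,cv2.COLOR_RGB2HSV);S=(W[...,:2]*1000-O)@R
inb=(abs(S[...,0])<105)&(S[...,1]>25)&(S[...,1]<195)&(W[...,2]>.015)&(H[...,0]>4)&(H[...,0]<25)&(H[...,1]>50)
print('bin wood px',inb.sum(),'z max',np.percentile(W[...,2][inb],[50,99]),'S',np.percentile(S[inb],[1,50,99],axis=0).round())"
```

```text
t 19.9 st [ -66.6 -407.3] z 253.2 yaw(st) 179.8 zax [-0.001 -0.   ] F st [-0.4  0. ] -0.8 gap 0.45
door n 357 angle 0.0027187055 pt [  4.78363 205.52428] sx -82.35124293579841 93.95839187586652
bin wood px 2319 z max [0.04601438 0.06751655] S [[-87.  46.]
 [ 37. 108.]
 [101. 172.]]
```

View pics/t3.png

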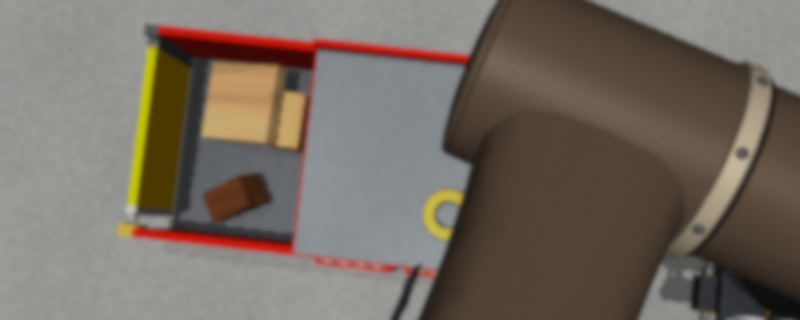

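All three pieces lie in the bin: the board at (245,105), offcut_a beside it at (292,120) and the dark offcut at (237,197). They sit low, with tops at 68 mm or less. The door reads 0.003 rad and the deck visible around the arm is clear.

```bash
python3 -m crank '[0,0,0,0,0,0,-0.1, 0,0,0,0,0,0,-0.1, 0,0,0,0,0,0,-0.1]' >/dev/null
python3 -c "from rig import r; print(r.finish_job())"
```

```text
the job is handed in; nothing more can be done
None
```

I handed the job in at about 20 s of the 72 s: the last camera check showed the door shut (about 0.003 rad) and all three scrap pieces low in the bin. The bearing ring looked unmoved; the pulley was last seen in place before the board was pushed, I did not re-check the tin, and no verdict came back.

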